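# Slide a rectifier module along the heatsink into its corner

### The arm

A 6-joint arm with a two-finger parallel gripper is mounted at the origin on the work surface. World frame = base frame: x ahead of the robot, y to its left, z up, the work surface at z = 0. Lengths are in m, angles in rad, forces in N, time in s.
With the tool pointing down it reaches from about 0.3 to 0.825 m from the base axis. Payload 5.4 kg.
Tool frame: the origin (TCP) lies between the finger pads; the fingertips stand 17 mm ahead of it and the grasp point (between the pads) lies 2 mm behind it; z points along the fingers, y is the line along which they close (so a half turn about z gives the same grasp; the last joint's range is limited). The gripper opens to 92 mm and grips with 3 to 60 N. Pads are 20 mm wide; open, the fingers measure 128 mm over their backs; the gripper's body (75 mm by 189 mm) begins 69 mm behind the grasp point.
Start: joints at [1.045, 0.158, 1.597, -0, 1.386, -0.21], TCP at [0.179, 0.547, 0.232] pointing down, gripper open.
Joint ranges: [-2.91, 2.91], [-0.94, 2.29], [0.18, 2.7], [-1.29, 4.43], [0.17, 2.64], [-3, 3]. Speed limits (rad/s): [2.57, 2.57, 3.14, 3.14, 3.14, 3.14].

### API

Orientations are given as [roll, pitch, yaw] about the fixed x, y, z axes, in that order (R = Rz(yaw) Ry(pitch) Rx(roll)).
In Python, from station import arm gives the robot as it stands.
- The arm moves only by the tool servo_tool, never from a script. Its argument "steps" is a list of rows, each an object with "jaw": the finger opening in mm, from 0 to 91.9; "offset": the shift along the tool's x, y, z in mm, a list of three; "twist": the turn, a rotation vector about the tool's x, y, z in rad, a list of three. A call has exactly 10 rows; each row shifts and turns the commanded pose from where the row before left it, along the tool's axes as they then stand; what a row does not reach is not made up. A row lasts 1/8 s, in which the tool goes at most 62.5 mm and 10.7 degrees, less where a joint would pass 70% of its speed; a pose out of reach is approached as far as the arm can. A call is refused whole if a number of a shift passes 62.5 or a number of a turn 0.188, either way. A call with a gripper value outside its range is refused whole. The fingers move at their own pace and stop on an object; "grip_force" is the grip in N (left out, the last holds). Time passes only in rows, so rows that do not move let the fingers close, or fill a call up. It gives the time, the measured TCP pose, the force, the opening and the grip force at its end, in the units of the state.
- arm.read_state(): the state, without advancing time (a new reading comes with each control period).
- arm.camera(name): name is "side" or "top" or "wrist"; returns (picture, depth): 400x640x3 uint8, red, green, blue; 400x640 float32, m along the optical axis (not along the pixel's ray), 0 where there is no reading.
- arm.get_calibration(name): a dict with "K" (3x3 intrinsics, pixels), "k1" (the pictures are not rectified: a ray, as slopes to the right and down, at radius r is drawn at 1 + k1 r^2 times it, then the intrinsics apply), "origin" and "attitude" of the camera in the world; the wrist camera has in their place "hand_eye" (4x4, takes a point from camera to tool coordinates, whose origin is the TCP and whose axes are the flange's). Camera axes: x right, y down, z forward; pixel columns grow to the right and rows downward; lengths in m; the calibration is good to about 2 mm. A picture is of the moment at which its call begins: read the wrist's pose just before it. get_calibration takes no time and is no camera call.
- arm.close_job(): hands the job in; it is judged then, once.
The state is a dict: "time": time; "joint_positions": joint angles; "qd": joint speeds; "joint_torque": joint torques, N m; "tool_pos": TCP position; "ee_rot": TCP orientation; "ft_force": force on the tool from outside, world axes, zero at the start; "wrist_torque": the same for the moment, N m; "finger_gap": finger opening in m; "gripper_force": force on a finger pad.
Only numpy, scipy, OpenCV 4.12 (cv2) and the standard library are available. Lean on these libraries where they do the work, as an engineer would, in place of code of your own. Each camera call takes 0.05 s, during which the arm holds its last target. There are 200 camera calls.

### The job

The amplifier on the bench is open, and its left-hand rectifier module (the small black block lying loose on the chassis floor) has to go into its mounting place. With the fingertips push it flat against the heatsink wall beside it, then, keeping it against that wall, slide it along into the rear corner (the socket side, nearest the robot) until it is fully home behind the keeper bracket, touching both the heatsink and the rear panel. It must stay down on the chassis floor: never lift or tip it, and leave everything else where it stands.

Things in the scene. Friction and masses are not known exactly. Their poses are not given: they have to be found in the camera images.
- pocket (a point): Where the loose module's centre lies when fully home in the rear left corner of the chassis, 8 mm above the flat chassis floor (floor 10 mm above the table). Turns with the chassis. Axes: x along the heatsink wall towards the front panel, away from the robot; y straight at the left heatsink wall; z up. Wall face: plane y = +16 mm; rear panel's inner face: plane x = -30 mm.
- wall_mid (a point): Point half-way along the top edge of the left heatsink wall's smooth inner face, 42 mm above the floor; axes as at the pocket. The wall is upright and flat and runs 147 mm each way along x, from rear panel to front panel (all three equally high). The floor beside it is bare for 120 mm out from the wall (-y) apart from keeper, capacitor and relay; board and transformer beyond are under 46 mm high.
- rear_edge (a point): Point on the top edge of the rear panel's inner face, 42 mm above the chassis floor and 60 mm from the heatsink wall; axes as at the pocket. The open amplifier chassis is 430 mm wide, 306 mm deep and 52 mm high, fixed. Its other channel has the same kind of module already screwed into the mirror-image corner at the right-hand heatsink; that one does not move.
- keeper_mouth (a point): Point on the top edge of the inner face of the keeper, a fixed folded steel strip 12 mm high and 2 mm thick standing parallel to the heatsink wall, 35.5 mm from it, so that the 32 mm wide module slides between. The strip runs 26 mm from here back to the rear panel, and flares away from the wall by 7 mm over the 12 mm in front of here. Axes as at the pocket.
- module_center (a point): Centre (half-way up) of the loose rectifier module: rigid block, 60 mm long (x) by 32 wide (y) by 16 high, about 90 g, black on an aluminium base, four low brass terminals on top, a 9 mm wide screw slot in each end. Starts on the floor 95 to 135 mm in front of the pocket, 20 to 45 mm farther from the wall, turned up to 20 degrees. Its long side goes along the wall; either end may lead.
- module: The same loose module; origin at the centre of its underside, x along its length, z up.
- capacitor: Bystander: loose blue capacitor can standing in the chassis beside the keeper, 30 mm in diameter, 40 mm high; origin under its centre.
- relay: Bystander: loose white cube relay standing in the chassis near the front panel, 28 x 28 x 36 mm; origin under its centre.
- multimeter: Bystander: yellow multimeter lying on the table to the left, 185 x 90 x 44 mm; origin under its centre.
- screwdriver: Bystander: screwdriver lying on the table to the left, 190 mm long; origin in its middle, x along it.
- solder_spool: Bystander: spool standing on the table to the left, 64 mm in diameter, 50 mm high; origin under its centre.
- flux_bottle: Bystander: amber jar on the table to the right, 44 mm in diameter, 85 mm high; origin under its centre.
- screw_dish: Bystander: steel dish on the table to the right, 84 mm in diameter, 26 mm high; origin under its centre.
- spare_heatsink: Bystander: black finned heatsink lying on the table to the right, 110 x 64 x 29 mm; origin under its centre.
Not all that is in view belongs to the job. What is shaped like the module but pink or white is not meant.

How it is judged:
On the way:
1. The module lies flat against the heatsink wall (its long side within 4 mm of it and within 0.06 rad of parallel) while its centre is still more than 65 mm from the pocket (x of module_center in the frame of pocket above 0.065 m and y of module_center in the frame of pocket above -0.004 m and angle between the x axis of module and the x axis of pocket, either way round below 0.06 rad), for 0.1 s.
At the end, for the whole second after the job is handed in: The module lies at rest flat on the chassis floor in the rear left corner: its centre within 3 mm of the pocket point along and across the wall, its length within 0.05 rad of the wall's direction (x of module_center in the frame of pocket between -0.003 and 0.003 m and y of module_center in the frame of pocket between -0.003 and 0.003 m and z of module_center in the frame of pocket below 0.003 m and angle between the x axis of module and the x axis of pocket, either way round below 0.05 rad and angle between module's own z axis and vertical below 0.06 rad and linear speed of module below 0.005 m/s); the robot touches nothing.
It fails at once if The module is lifted or carried: its centre rises more than 6 mm above its height on the floor (z of module_center in the frame of pocket above 0.006 m).
It fails at once if The module is tipped by more than 0.3 rad (angle between module's own z axis and vertical above 0.3 rad).
It fails at once if The module comes away from the heatsink wall: its centre more than 8 mm farther from the wall than when flush, within the last 50 mm before the pocket (x of module_center in the frame of pocket below 0.05 m and y of module_center in the frame of pocket below -0.008 m).
It fails at once if A bystander is disturbed: moved by more than 15 mm (distance of any of capacitor, relay, multimeter, screwdriver, solder_spool, flux_bottle, screw_dish, spare_heatsink from where it was at the start of the episode above 0.015 m).
It also fails if it takes over 45 s, if anything falls off the work surface, if the arm or the gripper's body presses on something with over 40 N, if the wrist force passes 120 N, or if a joint passes its speed limit or range.

## Working session

There is one attempt and no reset: what is moved stays moved. The work goes in short steps, Python scripts to look and compute and a tool call to move; the robot and the scene stay as the last step left them, time stands still between calls to the robot, and variables do not carry over. Pictures are saved under pics/ and viewed, at most 10 in all, crops included, and the job is handed in when it is done.

Besides the shell and the picture viewer there is one more tool, called after "Request:" in YAML: its name, and indented under it one key for each argument. servo_tool: Moves the arm, as the interface text tells. Its arguments: {"type":"object","properties":{"steps":{"type":"array","items":{"type":"object","properties":{"jaw":{"type":"number"},"offset":{"type":"array","items":{"type":"number"}},"twist":{"type":"array","items":{"type":"number"}}}}},"grip_force":{"type":"number"}},"required":["steps"]}

```bash
ls; mkdir -p pics; python3 - <<'E'
from station import arm
import cv2, numpy as np
print(arm.read_state())
for n in ["top","side","wrist"]:
    c=arm.get_calibration(n); print(n,c)
    p,d=arm.camera(n); cv2.imwrite(f"pics/{n}0.png",p[:,:,::-1]); np.save(f"pics/{n}0.npy",d)
E
```

```text
pics
{'time': 0.0, 'joint_positions': array([ 1.04489585e+00,  1.59039793e-01,  1.59819964e+00,  3.48066585e-05,
        1.38619904e+00, -2.10094639e-01]), 'qd': array([0.00130656, 0.00062836, 0.00392657, 0.00072349, 0.0010145 ,
       0.00058178]), 'joint_torque': array([ 3.73744479e-04, -3.85586214e+01, -3.22101295e+01,  6.99658622e-02,
        3.81472846e-02, -1.19711844e-04]), 'tool_pos': array([0.17829366, 0.5460479 , 0.23064042]), 'ee_rot': array([-3.13979455e+00, -4.18401297e-04,  2.82578002e+00]), 'ft_force': array([-0.04409853,  0.10863771, -0.62912383]), 'wrist_torque': array([-0.00147401, -0.0560085 , -0.04280912]), 'gripper_force': 0.0, 'finger_gap': 0.09169880097347674}
top {'K': array([[442.80958902,   0.        , 324.18607912],
       [  0.        , 442.80958902, 203.62919898],
       [  0.        ,   0.        ,   1.        ]]), 'k1': -0.06311913485134886, 'origin': array([ 0.43387126, -0.0965312 ,  1.30252881]), 'attitude': array([-3.09946149e+00,  2.21214535e-03, -1.54311606e+00])}
side {'K': array([[369.94161696,   0.        , 318.84841674],
       [  0.        , 369.94161696, 201.10751123],
       [  0.        ,   0.        ,   1.        ]]), 'k1': -0.0378777565790171, 'origin': array([ 0.05310553, -0.86686956,  0.78832657]), 'attitude': array([-2.26287072, -0.01715702, -0.50133862])}
wrist {'K': array([[277.78158177,   0.        , 317.27884617],
       [  0.        , 277.78158177, 200.94149425],
       [  0.        ,   0.        ,   1.        ]]), 'k1': -0.0396870623950756, 'hand_eye': array([[ 4.08575218e-05, -9.61530706e-01, -2.74697469e-01,
         7.78752194e-02],
       [ 9.99999893e-01,  1.65729133e-04, -4.31369584e-04,
         1.14868102e-03],
       [ 4.60300475e-04, -2.74697422e-01,  9.61530610e-01,
        -1.51887518e-01],
       [ 0.00000000e+00,  0.00000000e+00,  0.00000000e+00,
         1.00000000e+00]])}
```

View pics/top0.png

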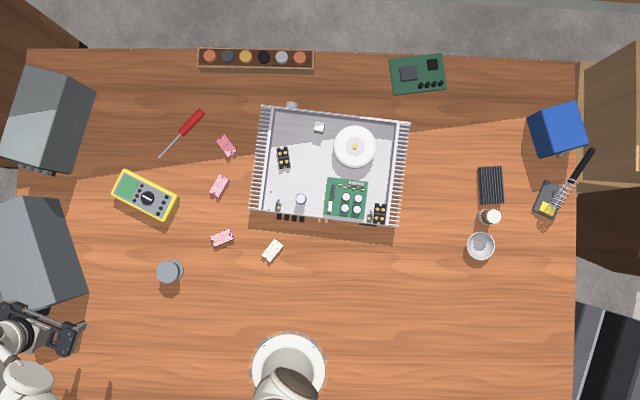

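View pics/wrist0.png

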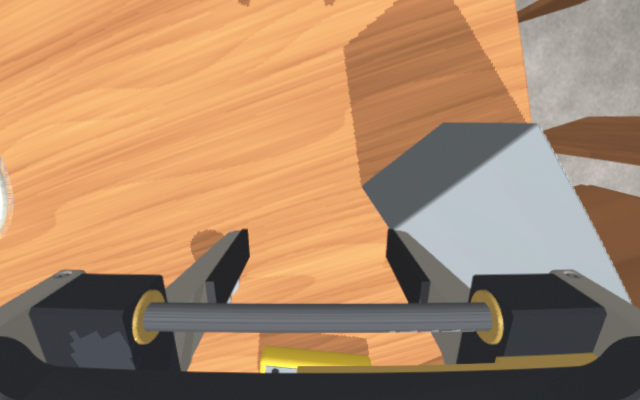

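The top view shows the chassis at px (250–410, 105–230). The loose module is at (283,157), the capacitor at (301,199), the relay at (319,127) and the keeper near (278,205). The wrist view shows only table and meter.

```bash
cat > h.py <<'E'
import numpy as np, cv2
from scipy.spatial.transform import Rotation as R
from station import arm
def pose(name, st=None):
    c=arm.get_calibration(name); T=np.eye(4)
    if name=="wrist":
        T[:3,:3]=R.from_euler("xyz",st["ee_rot"]).as_matrix(); T[:3,3]=st["tool_pos"]; T=T@c["hand_eye"]
    else:
        T[:3,:3]=R.from_euler("xyz",c["attitude"]).as_matrix(); T[:3,3]=c["origin"]
    return c,T
def rays(c,T,px):
    px=np.asarray(px,float).reshape(-1,1,2)
    n=cv2.undistortPoints(px,c["K"],np.array([c["k1"],0,0,0.]))[:,0]
    return np.c_[n,np.ones(len(n))]   # scale by depth -> camera point
def on_plane(c,T,px,z):
    d=rays(c,T,px)@T[:3,:3].T; return T[:3,3]+d*((z-T[2,3])/d[:,2])[:,None]
def with_depth(c,T,px,dep):
    return (rays(c,T,px)*np.asarray(dep)[:,None])@T[:3,:3].T+T[:3,3]
def cloud(c,T,d):
    v,u=np.mgrid[:400,:640]; P=with_depth(c,T,np.c_[u.ravel(),v.ravel()],d.ravel()).reshape(400,640,3)
    P[d==0]=np.nan; return P
E
python3 - <<'E'
from h import *
c,T=pose("top"); d=np.load("pics/top0.npy"); P=cloud(c,T,d); np.save("pics/topP.npy",P)
im=cv2.imread("pics/top0.png")
for n,p in dict(table=(200,300),floor=(270,170),wallL=(258,165),module=(283,157),cap=(301,198),relay=(319,126),front=(330,111),rear=(310,222)).items(): print(n,P[p[1],p[0]].round(4))
g=im.max(axis=2)
m=((g<70)).astype(np.uint8); m2=np.zeros_like(m); m2[140:175,270:298]=m[140:175,270:298]
cs=cv2.findContours(cv2.morphologyEx(m2,cv2.MORPH_CLOSE,np.ones((5,5))),0,2)[0]; k=max(cs,key=cv2.contourArea)
r=cv2.minAreaRect(k); b=cv2.boxPoints(r); Q=on_plane(c,T,b,.026); print(r,Q.round(4), Q.mean(0))
cv2.imwrite("pics/crop1.png",cv2.resize(im[95:235,240:415],None,fx=4.4,fy=4.2,interpolation=cv2.INTER_CUBIC))
E
```

```text
table [0.1952 0.2648 0.002 ]
floor [0.582  0.0689 0.0156]
wallL [0.5908 0.0983 0.0554]
module [0.6196 0.031  0.0266]
cap [ 0.5004 -0.0265  0.056 ]
relay [ 0.7093 -0.0712  0.0447]
front [ 0.7655 -0.1018 -0.001 ]
rear [ 0.4335 -0.0521  0.0035]
((282.945068359375, 157.89308166503906), (19.387290954589844, 9.655632972717285), 81.25383758544922) [[0.6425 0.0501 0.026 ]
 [0.6475 0.0225 0.026 ]
 [0.5918 0.0121 0.026 ]
 [0.5868 0.0397 0.026 ]] [0.61712433 0.03111219 0.026     ]
```

View pics/crop1.png

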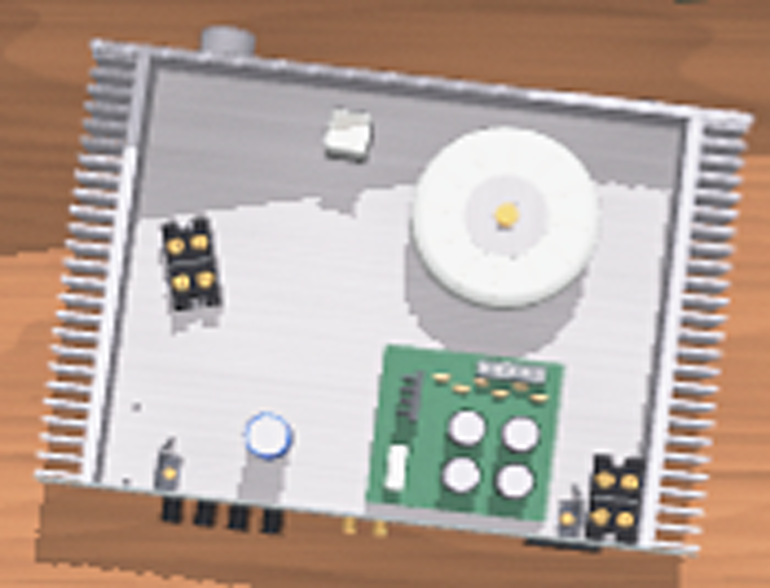

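The crop shows the rear-left corner at about (100,480). The keeper is at (168,465), the capacitor at (268,436), and the module at (192,262), turned the opposite way to the wall. I'll move the wrist camera over the area.

Request:
servo_tool:
  steps:
    - {"jaw": 0,"twist": [0,0,-0.105],"offset": [0,0,0]}
    - {"jaw": 0,"twist": [0,0,-0.105],"offset": [0,0,0]}
    - {"jaw": 0,"offset": [-44.4,-37.7,-2.5],"twist": [0,0,0]}
    - {"jaw": 0,"offset": [-44.4,-37.7,-2.5],"twist": [0,0,0]}
    - {"jaw": 0,"offset": [-44.4,-37.7,-2.5],"twist": [0,0,0]}
    - {"jaw": 0,"offset": [-44.4,-37.7,-2.5],"twist": [0,0,0]}
    - {"jaw": 0,"offset": [-44.4,-37.7,-2.5],"twist": [0,0,0]}
    - {"jaw": 0,"offset": [-44.4,-37.7,-2.5],"twist": [0,0,0]}
    - {"jaw": 0,"offset": [-44.4,-37.7,-2.5],"twist": [0,0,0]}
    - {"jaw": 0,"offset": [-44.4,-37.7,-2.5],"twist": [0,0,0]}
  grip_force: 10

```text
time: 1.4
tool_pos: [0.5009, 0.2075, 0.2515]
ee_rot: [3.141, -0.0, 3.036]
ft_force: [0.2, 1.0, -0.4]
finger_gap: 0.0007
gripper_force: 0.0
```

Request:
servo_tool:
  steps:
    - {"jaw": 0,"offset": [-44.4,-37.7,-2.5],"twist": [0,0,0]}
    - {"jaw": 0,"offset": [-44.4,-37.7,-2.5],"twist": [0,0,0]}
    - {"jaw": 0,"offset": [-44.4,-37.7,-2.5],"twist": [0,0,0]}
    - {"jaw": 0,"offset": [-44.4,-37.7,-2.5],"twist": [0,0,0]}
    - {"jaw": 0}
    - {"jaw": 0}
    - {"jaw": 0}
    - {"jaw": 0}
    - {"jaw": 0}
    - {"jaw": 0}

```text
invalid input
```

```bash
python3 - <<'E'
from h import *
import pickle
st=arm.read_state(); p,d=arm.camera("wrist"); pickle.dump((st,p,d),open("pics/w1.pkl","wb"))
cv2.imwrite("pics/w1.png",p[:,:,::-1]); print(st["time"],st["tool_pos"],st["ee_rot"],st["ft_force"],st["finger_gap"])
E
```

```text
1.4 [0.50090004 0.20752784 0.25151004] [ 3.14142829e+00 -1.83984289e-04  3.03561239e+00] [ 0.23505752  0.98585436 -0.36355747] 0.0007311818328055648
```

View pics/w1.png

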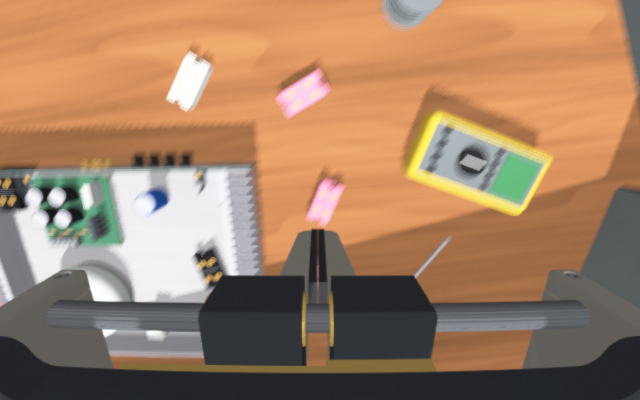

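The view is short of the chassis: the second call was refused because some rows were incomplete. The module shows at px (208,265). I'll continue.

Request:
servo_tool:
  steps:
    - {"jaw": 0,"offset": [-44.4,-37.7,-2.5],"twist": [0,0,0]}
    - {"jaw": 0,"offset": [-44.4,-37.7,-2.5],"twist": [0,0,0]}
    - {"jaw": 0,"offset": [-44.4,-37.7,-2.5],"twist": [0,0,0]}
    - {"jaw": 0,"offset": [-44.4,-37.7,-2.5],"twist": [0,0,0]}
    - {"jaw": 0,"offset": [0,0,0],"twist": [0,0,0]}
    - {"jaw": 0,"offset": [0,0,0],"twist": [0,0,0]}
    - {"jaw": 0,"offset": [0,0,0],"twist": [0,0,0]}
    - {"jaw": 0,"offset": [0,0,0],"twist": [0,0,0]}
    - {"jaw": 0,"offset": [0,0,0],"twist": [0,0,0]}
    - {"jaw": 0,"offset": [0,0,0],"twist": [0,0,0]}

```text
time: 2.7
tool_pos: [0.6605, 0.0407, 0.2618]
ee_rot: [-3.142, 0.0, 3.036]
ft_force: [-0.1, -0.2, -0.3]
finger_gap: 0.0005
gripper_force: 0.0
```

```bash
python3 - <<'E'
from h import *
import pickle
st=arm.read_state(); p,d=arm.camera("wrist"); pickle.dump((st,p,d),open("pics/w2.pkl","wb"))
cv2.imwrite("pics/w2.png",p[:,:,::-1]); print(st["time"],st["tool_pos"],st["ee_rot"],st["ft_force"],st["finger_gap"])
E
```

```text
2.7 [0.66049281 0.04070178 0.26175661] [-3.14157766e+00  1.07192796e-04  3.03619048e+00] [-0.05379926 -0.19333252 -0.3213679 ] 0.0005419180371929825
```

View pics/w2.png

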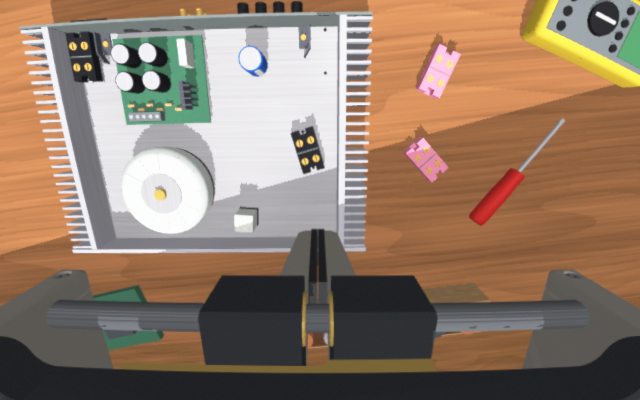

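The wrist view shows the module at px (307,149), the left wall's inner edge around column 338, and the rear panel along row ~25. The keeper is at (304,40) with its flare, the capacitor at (253,60) and the relay at (245,220). Next I measure the edges.

```bash
cat > meas.py <<'E'
from h import *
import pickle,sys
def analyse(st,p,d,plot=None):
    c,T=pose("wrist",st); P=cloud(c,T,d); Z=P[:,:,2]
    fl=(abs(Z-.01)<.004)
    def fit(px,z):
        # robust line fit in world
        Q=on_plane(c,T,px,z)[:,:2]; v=cv2.fitLine(Q.astype(np.float32),cv2.DIST_HUBER,0,.001,.001).ravel()
        n=np.array([-v[1],v[0]]); res=(Q-v[2:])@n; return v,res.std(),len(Q)
    return c,T,P,fit
def module(p,c,T,box,z=.026):
    m=np.zeros((400,640),np.uint8); x0,y0,x1,y1=box
    hsv=cv2.cvtColor(p,cv2.COLOR_RGB2HSV)
    m[y0:y1,x0:x1]=(p[y0:y1,x0:x1].max(2)<70)
    m=cv2.morphologyEx(m,cv2.MORPH_CLOSE,np.ones((9,9)))
    k=max(cv2.findContours(m,0,2)[0],key=cv2.contourArea)
    Q=on_plane(c,T,k.reshape(-1,2),z)[:,:2]
    r=cv2.minAreaRect((Q*1000).astype(np.float32)); b=cv2.boxPoints(r)/1000
    e=b-np.roll(b,1,0); l=max(e,key=np.linalg.norm)
    return b.mean(0),np.arctan(l[1]/l[0]),np.sort(np.linalg.norm(e,axis=1))[[0,2]]
E
python3 - <<'E'
from meas import *
st,p,d=pickle.load(open("pics/w2.pkl","rb"))
c,T,P,fit=analyse(st,p,d); Z=P[:,:,2]
print("floor",P[100,270],"mod top",np.nanmedian(Z[130:165,300:312]),"walltop",P[120,345],P[180,345],"rear",P[18:30,200,2].round(3))
for r in (60,110,160,200): print(r,[(int(u),round(float(Z[r,u]),3)) for u in range(330,352,2)])
print(module(p,c,T,(285,115,330,185)))
# wall top inner edge: first column from 325 with z>.045 ; foot: last floor column
px=[];ft=[]
for r in range(45,215):
    w=np.where(Z[r,325:370]>.048)[0]; f=np.where(abs(Z[r,325:370]-.0105)<.003)[0]
    if len(w): px.append((325+w[0]-.5,r))
    if len(f): ft.append((325+f[-1]+.5,r))
print("walltop edge",fit(px,.052)); print("wall foot",fit(ft,.01))
px=[]
for u in range(110,330):
    w=np.where(Z[:45,u]>.048)[0]
    if len(w): px.append((u,w[-1]+.5))
print("rear top edge",fit(px,.052))
for u in (150,230,280,330): print(u,Z[12:40,u].round(3))
E
```

```text
floor [ 0.5473129  -0.01202598  0.00855431] mod top 0.02488772795976374 walltop [0.58479391 0.08485963 0.05039953] [0.67049626 0.08200677 0.00915558] rear [0.049 0.045 0.042 0.038 0.036 0.032 0.028 0.026 0.021 0.02  0.017 0.011]
60 [(330, 0.01), (332, 0.01), (334, 0.01), (336, 0.01), (338, 0.024), (340, 0.052), (342, 0.051), (344, 0.051), (346, 0.006), (348, 0.005), (350, -0.0)]
110 [(330, 0.009), (332, 0.008), (334, 0.01), (336, 0.009), (338, 0.029), (340, 0.052), (342, 0.051), (344, 0.051), (346, -0.002), (348, -0.002), (350, -0.003)]
160 [(330, 0.01), (332, 0.008), (334, 0.008), (336, 0.008), (338, 0.038), (340, 0.051), (342, 0.051), (344, 0.05), (346, 0.05), (348, 0.049), (350, 0.048)]
200 [(330, 0.008), (332, 0.008), (334, 0.007), (336, 0.008), (338, 0.044), (340, 0.052), (342, 0.05), (344, 0.05), (346, 0.031), (348, 0.034), (350, 0.033)]
(array([0.619543  , 0.03248186], dtype=float32), np.float32(0.18227676), array([0.02936529, 0.05667388], dtype=float32))
walltop edge (array([ 0.99566567, -0.09300456,  0.6091737 ,  0.07495149], dtype=float32), np.float64(0.0004386739247986523)
[... 292 characters left out ...]
.002 -0.002  0.053  0.05   0.052  0.05   0.047
  0.045  0.037  0.036  0.031  0.028  0.025  0.021  0.017  0.014  0.01
  0.009  0.01   0.009  0.011  0.011  0.02   0.02   0.019]
230 [0.    0.001 0.05  0.051 0.052 0.051 0.048 0.045 0.037 0.035 0.032 0.029
 0.026 0.02  0.018 0.014 0.012 0.008 0.01  0.011 0.008 0.009 0.007 0.009
 0.01  0.008 0.009 0.009]
280 [0.035 0.05  0.05  0.05  0.049 0.045 0.043 0.039 0.035 0.032 0.029 0.024
 0.023 0.018 0.012 0.01  0.01  0.008 0.009 0.009 0.008 0.009 0.009 0.01
 0.008 0.01  0.009 0.01 ]
330 [0.051 0.05  0.05  0.049 0.046 0.042 0.04  0.036 0.033 0.031 0.026 0.023
 0.016 0.013 0.009 0.008 0.008 0.008 0.008 0.008 0.009 0.008 0.009 0.01
 0.01  0.009 0.008 0.01 ]
```

```bash
python3 - <<'E'
from meas import *
st,p,d=pickle.load(open("pics/w2.pkl","rb"))
c=arm.get_calibration("wrist"); P=cloud(c,c["hand_eye"],d)*1000  # tool frame
for r in range(226,278,4):
    m=(P[r,:,2]<22)&(d[r]>0)&(abs(P[r,:,1])<40); u=np.where(m)[0]
    if len(u): print(r,u[0],u[-1],P[r,u[0]].round(),P[r,u[len(u)//2]].round(),P[r,u[-1]].round())
E
python3 - <<'E'
import cv2
im=cv2.imread("pics/w2.png"); cv2.imwrite("pics/w2c.png",cv2.resize(im[0:290,230:400],None,fx=2.05*1.6,fy=2.05,interpolation=cv2.INTER_CUBIC))
E
```

```text
230 304 331 [10. -8. 17.] [11.  2. 15.] [10. 10. 17.]
234 298 337 [ 10. -11.  10.] [10.  2.  9.] [ 9. 14. 11.]
238 296 339 [  9. -12.   5.] [11.  2.  2.] [10. 14.  4.]
242 294 341 [ 10. -13.  -2.] [10.  2. -3.] [10. 15. -1.]
246 292 343 [ 10. -13.  -8.] [10.  2. -8.] [10. 16. -8.]
250 291 344 [ 10. -13. -14.] [ 11.   2. -15.] [ 10.  16. -13.]
254 289 346 [ 10. -14. -19.] [ 11.   2. -19.] [ 10.  16. -18.]
258 287 348 [ 11. -14. -24.] [ 11.   2. -23.] [ 10.  17. -23.]
262 285 350 [ 10. -15. -27.] [ 10.   1. -27.] [ 10.  18. -27.]
266 283 352 [ 10. -16. -30.] [ 10.   1. -31.] [ 10.  18. -30.]
270 282 353 [ 11. -15. -36.] [  9.   1. -33.] [ 10.  18. -35.]
274 280 355 [ 11. -16. -39.] [ 10.   2. -38.] [ 11.  18. -39.]
```

Request:
servo_tool:
  steps:
    - {"jaw": 0,"offset": [0,0,0],"twist": [0,0,-0.012]}
    - {"jaw": 0,"offset": [22,-31,0],"twist": [0,0,0]}
    - {"jaw": 0,"offset": [22,-31,0],"twist": [0,0,0]}
    - {"jaw": 0,"offset": [0,0,50],"twist": [0,0,0]}
    - {"jaw": 0,"offset": [0,0,50],"twist": [0,0,0]}
    - {"jaw": 0,"offset": [0,0,50],"twist": [0,0,0]}
    - {"jaw": 0,"offset": [0,0,40],"twist": [0,0,0]}
    - {"jaw": 0,"offset": [0,0,25],"twist": [0,0,0]}
    - {"jaw": 0,"offset": [0,0,12],"twist": [0,0,0]}
    - {"jaw": 0,"offset": [0,0,0],"twist": [0,0,0]}

```text
time: 4.0
tool_pos: [0.6108, -0.0172, 0.0343]
ee_rot: [3.141, -0.001, 3.048]
ft_force: [0.4, 0.1, -0.2]
finger_gap: 0.0005
gripper_force: 0.0
```

Request:
servo_tool:
  steps:
    - {"jaw": 0,"offset": [0,0,2],"twist": [0,0,0]}
    - {"jaw": 0,"offset": [0,6,1],"twist": [0,0,0]}
    - {"jaw": 0,"offset": [0,4,0],"twist": [0,0,0]}
    - {"jaw": 0,"offset": [0,4,0],"twist": [0,0,0]}
    - {"jaw": 0,"offset": [0,4,0],"twist": [0,0,0]}
    - {"jaw": 0,"offset": [0,4,0],"twist": [0,0,0]}
    - {"jaw": 0,"offset": [0,4,0],"twist": [0,0,0]}
    - {"jaw": 0,"offset": [0,4,0],"twist": [0,0,0]}
    - {"jaw": 0,"offset": [0,4,0],"twist": [0,0,0]}
    - {"jaw": 0,"offset": [0,4,0],"twist": [0,0,0]}

```text
time: 5.25
tool_pos: [0.6147, 0.0209, 0.0316]
ee_rot: [3.142, 0.0, 3.048]
ft_force: [-0.6, -0.4, -0.5]
finger_gap: 0.0004
gripper_force: 0.4
```

```bash
cat >> meas.py <<'E'
EX=np.array([.99565,-.0932]); EY=np.array([.0932,.99565]); PK=np.array([.4853,.11545])
rel=lambda q:(np.array([EX@q[:2],EY@q[:2]])-PK)*1000
def look(name,n,box=None):
    st=arm.read_state(); p,d=arm.camera(name); cv2.imwrite(f"pics/{n}.png",p[:,:,::-1])
    print("t",st["time"],"TCP rel",rel(st["tool_pos"]).round(1),"z",st["tool_pos"][2].round(4),"F",st["ft_force"].round(1))
    if box:
        c,T=pose(name,st); q,a,s=module(p,c,T,box); print("module rel",rel(q).round(1),"ang",round(float(a)+.0933,3),s)
    return p
E
python3 - <<'E'
from meas import *
p=look("top","t2"); cv2.imwrite("pics/t2c.png",cv2.resize(p[95:240,235:355,::-1],None,fx=4,fy=4,interpolation=cv2.INTER_CUBIC))
w=look("wrist","w3")
cv2.imwrite("pics/t2c.png",np.hstack([cv2.resize(p[95:240,235:335,::-1],(380,551),interpolation=cv2.INTER_CUBIC),cv2.resize(w[0:400,200:480,::-1],(385,551))]))
E
```

```text
t 5.25 TCP rel [124.7 -37.3] z 0.0316 F [-0.6 -0.4 -0.5]
t 5.3 TCP rel [124.7 -36.9] z 0.0316 F [-0.2 -0.2 -0. ]
```

View pics/t2c.png

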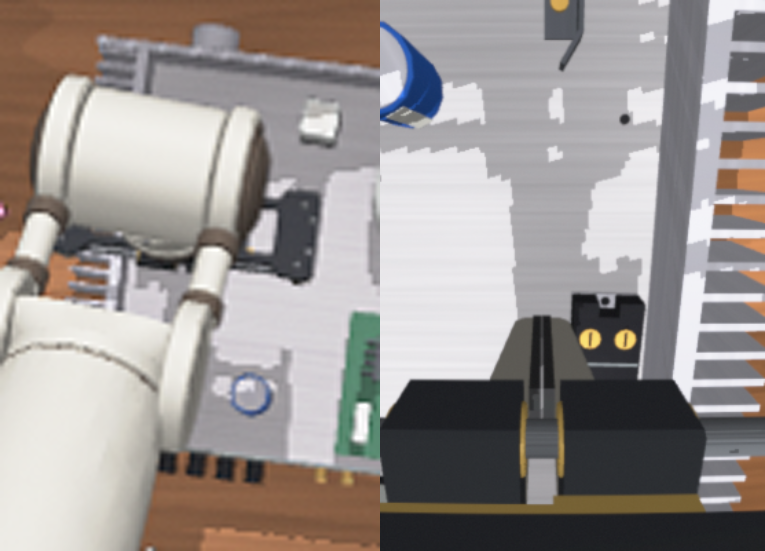

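The top view (left) has the arm blocking the corner. The wrist view (right) shows the module pushed nearly parallel and about 8 mm short of the wall, with its rear end at (605,300) in the composite. I'll keep pushing until there is contact force.

Request:
servo_tool:
  steps:
    - {"jaw": 0,"offset": [0,2,0],"twist": [0,0,0]}
    - {"jaw": 0,"offset": [0,2,0],"twist": [0,0,0]}
    - {"jaw": 0,"offset": [0,1.5,0],"twist": [0,0,0]}
    - {"jaw": 0,"offset": [0,1,0],"twist": [0,0,0]}
    - {"jaw": 0,"offset": [0,0.5,0],"twist": [0,0,0]}
    - {"jaw": 0,"offset": [0,0.5,0],"twist": [0,0,0]}
    - {"jaw": 0,"offset": [0,0.5,0],"twist": [0,0,0]}
    - {"jaw": 0,"offset": [0,0.5,0],"twist": [0,0,0]}
    - {"jaw": 0,"offset": [0,0,0],"twist": [0,0,0]}
    - {"jaw": 0,"offset": [0,0,0],"twist": [0,0,0]}

```text
time: 6.6
tool_pos: [0.6161, 0.0275, 0.032]
ee_rot: [-3.139, 0.002, 3.048]
ft_force: [1.8, -6.9, 0.6]
finger_gap: 0.0008
gripper_force: 3.5
```

```bash
python3 - <<'E'
from meas import *
st=arm.read_state(); print(rel(st["tool_pos"]),st["ft_force"]@np.array([.0932,.99565,0]),st["ft_force"])
E
```

```text
[125.51173794 -30.66666355] -6.732140819873757 [ 1.78928774 -6.92904378  0.64351763]
```

Request:
servo_tool:
  steps:
    - {"jaw": 0,"offset": [0,-6,0],"twist": [0,0,0]}
    - {"jaw": 0,"offset": [0,-10,0],"twist": [0,0,0]}
    - {"jaw": 0,"offset": [0,0,-40],"twist": [0,0,0]}
    - {"jaw": 0,"offset": [0,0,-40],"twist": [0,0,0]}
    - {"jaw": 0,"offset": [-30,0,0],"twist": [0,0,0]}
    - {"jaw": 0,"offset": [-30,20,0],"twist": [0,0,0]}
    - {"jaw": 0,"offset": [0,22,0],"twist": [0,0,0]}
    - {"jaw": 0,"offset": [0,0,0],"twist": [0,0,0]}
    - {"jaw": 0,"offset": [0,0,0],"twist": [0,0,0]}
    - {"jaw": 0,"offset": [0,0,0],"twist": [0,0,0]}

```text
time: 7.85
tool_pos: [0.6769, 0.0489, 0.1116]
ee_rot: [-3.141, -0.001, 3.047]
ft_force: [-0.2, -0.3, -0.1]
finger_gap: 0.0005
gripper_force: 0.0
```

```bash
python3 - <<'E'
from meas import *
w=look("wrist","w4")
E
```

```text
t 7.85 TCP rel [184.1  -3.7] z 0.1116 F [-0.2 -0.3 -0.1]
```

View pics/w4.png

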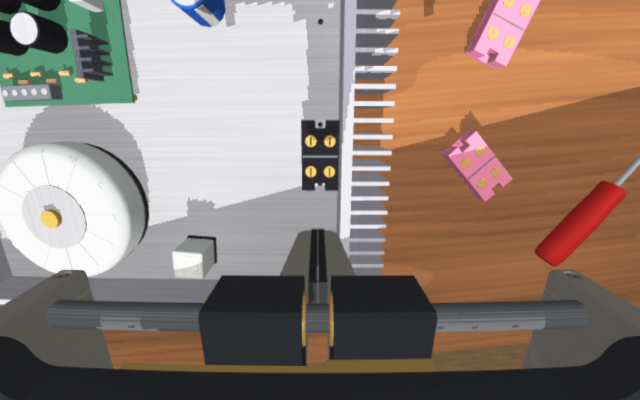

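The module lies flat on the wall at px (302–340, 120–190), with the fingers in front of it. Next I check the numbers.

```bash
python3 - <<'E'
from meas import *
st=arm.read_state(); c,T=pose("wrist",st); p=cv2.imread("pics/w4.png")[:,:,::-1].copy()
q,a,s=module(p,c,T,(295,112,342,200)); print(rel(q),a+.0933,s)
E
```

```text
[134.78880499  -0.38795662] -0.009940758 [0.03075361 0.05790422]
```

Request:
servo_tool:
  steps:
    - {"jaw": 0,"offset": [0,-3,40],"twist": [0,0,0]}
    - {"jaw": 0,"offset": [0,0,30],"twist": [0,0,0]}
    - {"jaw": 0,"offset": [0,0,10.5],"twist": [0,0,0]}
    - {"jaw": 0,"offset": [0,0,0],"twist": [0,0,0]}
    - {"jaw": 0,"offset": [6,0,0],"twist": [0,0,0]}
    - {"jaw": 0,"offset": [5,0.2,0],"twist": [0,0,0]}
    - {"jaw": 0,"offset": [5,0.2,0],"twist": [0,0,0]}
    - {"jaw": 0,"offset": [5,0.2,0],"twist": [0,0,0]}
    - {"jaw": 0,"offset": [5,0.2,0],"twist": [0,0,0]}
    - {"jaw": 0,"offset": [5,0.2,0],"twist": [0,0,0]}

```text
time: 9.15
tool_pos: [0.6465, 0.0502, 0.0314]
ee_rot: [-3.141, 0.001, 3.048]
ft_force: [3.0, -1.2, 1.4]
finger_gap: 0.0005
gripper_force: 1.1
```

Request:
servo_tool:
  steps:
    - {"jaw": 0,"offset": [5,0.2,0],"twist": [0,0,0]}
    - {"jaw": 0,"offset": [5,0.2,0],"twist": [0,0,0]}
    - {"jaw": 0,"offset": [5,0.2,0],"twist": [0,0,0]}
    - {"jaw": 0,"offset": [5,0.2,0],"twist": [0,0,0]}
    - {"jaw": 0,"offset": [5,0.2,0],"twist": [0,0,0]}
    - {"jaw": 0,"offset": [5,0.2,0],"twist": [0,0,0]}
    - {"jaw": 0,"offset": [0,0,0],"twist": [0,0,0]}
    - {"jaw": 0,"offset": [0,0,0],"twist": [0,0,0]}
    - {"jaw": 0,"offset": [0,0,0],"twist": [0,0,0]}
    - {"jaw": 0,"offset": [0,0,0],"twist": [0,0,0]}

```text
time: 10.4
tool_pos: [0.6167, 0.0543, 0.031]
ee_rot: [3.141, -0.0, 3.048]
ft_force: [0.1, 0.2, -0.2]
finger_gap: 0.0005
gripper_force: 0.0
```

```bash
python3 - <<'E'
from meas import *
w=look("wrist","w5"); cv2.imwrite("pics/w5c.png",w[0:290,180:460,::-1])
E
```

```text
t 10.4 TCP rel [123.7  -3.9] z 0.031 F [ 0.1  0.2 -0.2]
```

View pics/w5c.png

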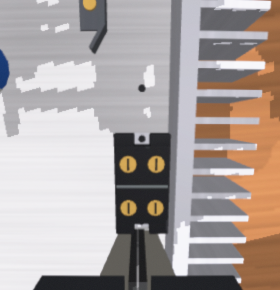

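The crop shows the module still parallel beside the wall (crop px 115–170, 133–235), with its lead end clear of the keeper flare at (98,38). I'll check the numbers and then continue.

```bash
cat >> meas.py <<'E'
def sides(p,st,rows,u0=285,u1=362):
    c,T=pose("wrist",st); g=p.max(2); L=[];Rr=[]
    for r in rows:
        k=np.where(g[r,u0:u1]<70)[0]
        if len(k)>20: L.append((u0+k[0]-.5,r)); Rr.append((u0+k[-1]+.5,r))
    for n,e in (("left",L),("right",Rr)):
        q=on_plane(c,T,e,.026)[:,:2]; r=np.array([rel(x) for x in q]); f=np.polyfit(r[:,0],r[:,1],1); print(n,"y",np.median(r[:,1]).round(2),"slope",f[0].round(3),"x",r[:,0].min().round(1),r[:,0].max().round(1))
E
python3 - <<'E'
from meas import *
sides(cv2.imread("pics/w5.png")[:,:,::-1],arm.read_state(),range(137,222))
E
```

```text
left y -15.47 slope -0.003 x 54.1 103.4
right y 15.31 slope 0.003 x 54.1 103.4
```

Request:
servo_tool:
  steps:
    - {"jaw": 0,"offset": [5,0.1,0],"twist": [0,0,0]}
    - {"jaw": 0,"offset": [5,0,0],"twist": [0,0,0]}
    - {"jaw": 0,"offset": [5,0.1,0],"twist": [0,0,0]}
    - {"jaw": 0,"offset": [5,0,0],"twist": [0,0,0]}
    - {"jaw": 0,"offset": [5,0.1,0],"twist": [0,0,0]}
    - {"jaw": 0,"offset": [5,0,0],"twist": [0,0,0]}
    - {"jaw": 0,"offset": [5,0.1,0],"twist": [0,0,0]}
    - {"jaw": 0,"offset": [5,0,0],"twist": [0,0,0]}
    - {"jaw": 0,"offset": [5,0.1,0],"twist": [0,0,0]}
    - {"jaw": 0,"offset": [0,0,0],"twist": [0,0,0]}

```text
time: 11.7
tool_pos: [0.5713, 0.0593, 0.031]
ee_rot: [3.141, -0.001, 3.048]
ft_force: [0.7, 0.6, 0.4]
finger_gap: 0.0006
gripper_force: 0.0
```

```bash
python3 - <<'E'
from meas import *
w=look("wrist","w6"); sides(w,arm.read_state(),range(137,222))
E
```

```text
t 11.7 TCP rel [77.9 -3.1] z 0.031 F [0.7 0.6 0.4]
left y -15.54 slope 0.002 x 8.4 57.6
right y 15.42 slope -0.001 x 8.4 57.7
```

Request:
servo_tool:
  steps:
    - {"jaw": 0,"offset": [5,0,0],"twist": [0,0,0]}
    - {"jaw": 0,"offset": [5,0,0],"twist": [0,0,0]}
    - {"jaw": 0,"offset": [5,0,0],"twist": [0,0,0]}
    - {"jaw": 0,"offset": [5,0,0],"twist": [0,0,0]}
    - {"jaw": 0,"offset": [5,0,0],"twist": [0,0,0]}
    - {"jaw": 0,"offset": [5,0,0],"twist": [0,0,0]}
    - {"jaw": 0,"offset": [2,0,0],"twist": [0,0,0]}
    - {"jaw": 0,"offset": [2,0,0],"twist": [0,0,0]}
    - {"jaw": 0,"offset": [1,0,0],"twist": [0,0,0]}
    - {"jaw": 0,"offset": [0,0,0],"twist": [0,0,0]}

```text
time: 13.0
tool_pos: [0.5371, 0.0623, 0.0311]
ee_rot: [-3.142, -0.0, 3.048]
ft_force: [0.3, 0.9, -0.5]
finger_gap: 0.0005
gripper_force: 0.0
```

```bash
python3 - <<'E'
from meas import *
w=look("wrist","w7"); sides(w,arm.read_state(),range(137,222))
E
```

```text
t 13.0 TCP rel [43.6 -3.4] z 0.0311 F [ 0.3  0.9 -0.5]
left y -15.55 slope -0.006 x -25.9 23.4
right y 15.19 slope -0.004 x -25.9 23.4
```

Nearly home, about 3.5 mm left with no end force yet. I'll push on in small steps until contact force shows.

Request:
servo_tool:
  steps:
    - {"jaw": 0,"offset": [1,0,0],"twist": [0,0,0]}
    - {"jaw": 0,"offset": [1,0,0],"twist": [0,0,0]}
    - {"jaw": 0,"offset": [0.7,0,0],"twist": [0,0,0]}
    - {"jaw": 0,"offset": [0.5,0,0],"twist": [0,0,0]}
    - {"jaw": 0,"offset": [0.5,0,0],"twist": [0,0,0]}
    - {"jaw": 0,"offset": [0.4,0,0],"twist": [0,0,0]}
    - {"jaw": 0,"offset": [0.4,0,0],"twist": [0,0,0]}
    - {"jaw": 0,"offset": [0,0,0],"twist": [0,0,0]}
    - {"jaw": 0,"offset": [0,0,0],"twist": [0,0,0]}
    - {"jaw": 0,"offset": [0,0,0],"twist": [0,0,0]}

```text
time: 14.3
tool_pos: [0.5335, 0.0626, 0.0315]
ee_rot: [3.142, 0.002, 3.048]
ft_force: [5.3, -0.3, -0.1]
finger_gap: 0.0007
gripper_force: 2.6
```

Request:
servo_tool:
  steps:
    - {"jaw": 0,"offset": [0.5,0,0],"twist": [0,0,0]}
    - {"jaw": 0,"offset": [0.5,0,0],"twist": [0,0,0]}
    - {"jaw": 0,"offset": [0.5,0,0],"twist": [0,0,0]}
    - {"jaw": 0,"offset": [0.5,0,0],"twist": [0,0,0]}
    - {"jaw": 0,"offset": [0,0,0],"twist": [0,0,0]}
    - {"jaw": 0,"offset": [0,0,0],"twist": [0,0,0]}
    - {"jaw": 0,"offset": [0,0,0],"twist": [0,0,0]}
    - {"jaw": 0,"offset": [0,0,0],"twist": [0,0,0]}
    - {"jaw": 0,"offset": [0,0,0],"twist": [0,0,0]}
    - {"jaw": 0,"offset": [0,0,0],"twist": [0,0,0]}

```text
time: 15.55
tool_pos: [0.5332, 0.0626, 0.0323]
ee_rot: [3.142, 0.006, 3.048]
ft_force: [7.6, 0.7, -0.2]
finger_gap: 0.0006
gripper_force: 4.2
```

The tool advanced only 0.3 mm for 2 mm commanded, so the module is against the rear panel. I'll retreat and look.

Request:
servo_tool:
  steps:
    - {"jaw": 0,"offset": [-5,0,0],"twist": [0,0,0]}
    - {"jaw": 0,"offset": [-12,0,0],"twist": [0,0,0]}
    - {"jaw": 0,"offset": [-15,-2,0],"twist": [0,0,0]}
    - {"jaw": 0,"offset": [0,0,-40],"twist": [0,0,0]}
    - {"jaw": 0,"offset": [0,0,-50],"twist": [0,0,0]}
    - {"jaw": 0,"offset": [0,0,-50],"twist": [0,0,0]}
    - {"jaw": 0,"offset": [-40,0,0],"twist": [0,0,0]}
    - {"jaw": 0,"offset": [0,0,0],"twist": [0,0,0]}
    - {"jaw": 0,"offset": [0,0,0],"twist": [0,0,0]}
    - {"jaw": 0,"offset": [0,0,0],"twist": [0,0,0]}

```text
time: 16.8
tool_pos: [0.6009, 0.0544, 0.1701]
ee_rot: [3.142, -0.003, 3.048]
ft_force: [0.2, 0.4, 0.9]
finger_gap: 0.0005
gripper_force: 0.0
```

```bash
python3 - <<'E'
from meas import *
w=look("wrist","w8"); cv2.imwrite("pics/w8c.png",cv2.resize(w[0:250,200:440,::-1],None,fx=2.3,fy=2.3,interpolation=cv2.INTER_CUBIC))
E
```

```text
t 16.8 TCP rel [107.9  -5.3] z 0.1701 F [0.2 0.4 0.9]
```

View pics/w8c.png

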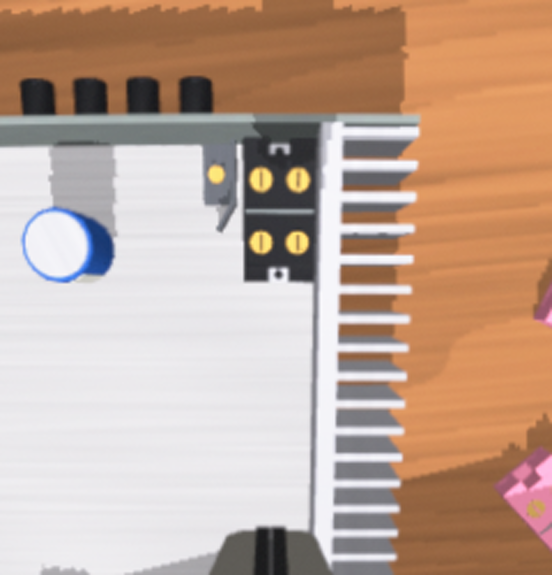

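The module sits in the corner behind the keeper at crop px (245–315, 138–282), flush with both the wall and the rear panel. The capacitor has not moved. A quick check of its position before handing in.

```bash
python3 - <<'E'
from meas import *
st=arm.read_state(); w=cv2.imread("pics/w8.png")[:,:,::-1]
sides(w,st,range(66,118),303,340)
c,T=pose("wrist",st)
# front end at (325,122.6); rear-panel foot line seen left of keeper at row ~62.5
print("front end",rel(on_plane(c,T,[(200+262/2.3,282/2.3)],.026)[0]),"rear panel foot",rel(on_plane(c,T,[(200+150/2.3,145/2.3)],.010)[0]))
E
```

```text
left y -15.01 slope -0.01 x -23.0 22.5
right y 14.73 slope -0.008 x -23.0 22.5
front end [30.99667673 -7.70002771] rear panel foot [-28.99369313 -58.12370051]
```

```bash
python3 -c "
from station import arm
print(arm.close_job())"
```

```text
the job is handed in; nothing more can be done
None
```

I pushed the module flat against the heatsink wall, slid it into the rear left corner behind the keeper, and handed the job in at about 17 s. The last check had its front end 60 mm from the rear panel (its own length) and its side within about 1 mm of the wall; the hand-in reported no verdict.

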